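Box the last duck eggs and shut the lid

TASK

Put the two duck eggs that stand in the egg cups into the two empty pockets of the egg box, pointed end down as they stand now; grip them lightly and set them down gently, for the shells are fragile. Then close the lid of the box fully, without slamming it. Leave the eggs already in the box, the jam jar and the funnel where they are.

Things in the scene. Friction and masses are not known exactly. Their poses are not given: they have to be found in the camera images.
- box: Egg box base, grey plastic, fixed to the bench, 166 x 166 mm, 26 mm high, with four round dimpled pockets in a 2 x 2 pattern 74 mm apart. Origin: centre of the underside on the bench; z up. The lid's hinge runs along its -y side (box frame), parallel to the box's x axis. Two of the pockets already hold eggs; which two varies.
- pocket0 (a point): Pocket 0 of the egg box, -37 mm in x, -37 mm in y of the box frame. The point is where the pointed tip of a seated egg rests, 10 mm above the bench. The pocket is a cone, rim 26.5 mm above the bench, inner diameter there about 40 mm, walls about 27 degrees off vertical: it centres the egg.
- pocket1 (a point): Pocket 1 of the egg box, -37 mm in x, +37 mm in y of the box frame. The point is where the pointed tip of a seated egg rests, 10 mm above the bench. The pocket is a cone, rim 26.5 mm above the bench, inner diameter there about 40 mm, walls about 27 degrees off vertical: it centres the egg.
- pocket2 (a point): Pocket 2 of the egg box, +37 mm in x, -37 mm in y of the box frame. The point is where the pointed tip of a seated egg rests, 10 mm above the bench. The pocket is a cone, rim 26.5 mm above the bench, inner diameter there about 40 mm, walls about 27 degrees off vertical: it centres the egg.
- pocket3 (a point): Pocket 3 of the egg box, +37 mm in x, +37 mm in y of the box frame. The point is where the pointed tip of a seated egg rests, 10 mm above the bench. The pocket is a cone, rim 26.5 mm above the bench, inner diameter there about 40 mm, walls about 27 degrees off vertical: it centres the egg.
- egg_a: Cream duck egg to be boxed, rigid, in cup_a, 66 mm tall, 48 mm wide at 38 mm above its pointed lower tip; 60 to 94 g, heavy end down. Origin at that tip, z to the blunt end (up). It breaks if the fingers' forces on it sum to over 100 N, if pressed onto box, bench or egg with over 30 N (contact points summed; at rest in a pocket: 3 N), or if let fall by 10 mm.
- egg_b: Duck egg to be boxed, standing in cup_b; same egg and frame as egg_a.
- egg_c: Same kind of egg, already seated in one of the box's pockets; stays there.
- egg_d: Same kind of egg, already seated in another of the box's pockets; stays there.
- cup_a: Low white ceramic egg cup, loose on the bench, foot 56 mm in diameter, 19 mm high, 0.2 kg, loosely holding egg_a with its tip 10 mm above the bench. Origin: centre of the underside. It may be moved.
- cup_b: The same, holding egg_b.
- lid (a joint): Hinge angle of the egg box's lid in rad: 0 fully closed, about 1.85 to 2.05 at the start (open, leaning back), stop at 2.1. The hinge is stiff (0.2 N m friction) so the lid stays at any angle; a push of 3 N near its free edge moves it. The lid is a white plastic cover 166 x 166 mm and 60 mm deep, walls 3 mm, hollow side towards the eggs; it clears the seated eggs when closed.
- lid_hinge (a point): Middle of the lid's hinge line, 27 mm above the bench at the middle of the box's -y side.
- lid_edge (a point): Middle of the outer free edge of the lid's flat top. With the lid closed it lies 166 mm from the hinge line in the box's +y and 60 mm above it. The lid's outer top face is flat between there and the edge above the hinge.
- jar: Closed jar of red jam with a black lid, 68 mm in diameter, 95 mm high; leave alone.
- funnel: Steel jam funnel standing mouth down, 124 mm in diameter, 55 mm high; leave alone.
Things that resemble listed ones, but are neither listed nor needed, are in the scene too. Leave any blue or orange look-alike of the egg_a alone.

How it is judged:
On the way:
1. both eggs from the cups stand in pockets of the box, let go, with the lid still open ((distance between egg_a and pocket0 below 0.008 m or distance between egg_a and pocket1 below 0.008 m or distance between egg_a and pocket2 below 0.008 m or distance between egg_a and pocket3 below 0.008 m) and angle between each of egg_a, egg_b's own z axis and vertical below 0.3 rad and (distance between egg_b and pocket0 below 0.008 m or distance between egg_b and pocket1 below 0.008 m or distance between egg_b and pocket2 below 0.008 m or distance between egg_b and pocket3 below 0.008 m) and contact force between the fingers and egg_a below 0.2 N and contact force between the fingers and egg_b below 0.2 N and value of joint lid above 1 rad), for 0.2 s.
At the end, for the whole second after the job is handed in: All four eggs stand in pockets of the egg box, each with its pointed tip within 8 mm of a pocket's rest point and its axis within 0.3 rad of upright, at rest, and the lid is closed to within 0.05 rad (8 mm at its free edge) ((distance between egg_a and pocket0 below 0.008 m or distance between egg_a and pocket1 below 0.008 m or distance between egg_a and pocket2 below 0.008 m or distance between egg_a and pocket3 below 0.008 m) and angle between each of egg_a, egg_b, egg_c, egg_d's own z axis and vertical below 0.3 rad and (distance between egg_b and pocket0 below 0.008 m or distance between egg_b and pocket1 below 0.008 m or distance between egg_b and pocket2 below 0.008 m or distance between egg_b and pocket3 below 0.008 m) and (distance between egg_c and pocket0 below 0.008 m or distance between egg_c and pocket1 below 0.008 m or distance between egg_c and pocket2 below 0.008 m or distance between egg_c and pocket3 below 0.008 m) and (distance between egg_d and pocket0 below 0.008 m or distance between egg_d and pocket1 below 0.008 m or distance between egg_d and pocket2 below 0.008 m or distance between egg_d and pocket3 below 0.008 m) and value of joint lid below 0.05 rad and linear speed of each of egg_a, egg_b, egg_c, egg_d below 0.02 m/s); the robot touches nothing.
It fails at once if an egg is squeezed: total finger force on it above 100 N (contact force between the fingers and egg_a above 100 N or contact force between the fingers and egg_b above 100 N or contact force between the fingers and egg_c above 100 N or contact force between the fingers and egg_d above 100 N).
It fails at once if an egg is pressed or knocked with more than 30 N onto the box, the bench or another egg (contact force between any of egg_a, egg_b, egg_c, egg_d and box above 30 N or contact force between any of egg_a, egg_b and table above 30 N or contact force between any of egg_a, egg_b and egg_c above 30 N or contact force between any of egg_a, egg_b and egg_d above 30 N or contact force between egg_a and egg_b above 30 N).
It fails at once if an egg is dropped: it moves faster than 0.45 m/s unheld, a fall of about 10 mm ((linear speed of egg_a above 0.45 m/s and contact force between the fingers and egg_a below 0.2 N) or (linear speed of egg_b above 0.45 m/s and contact force between the fingers and egg_b below 0.2 N)).
It fails at once if the lid is slammed: it closes faster than 2.5 rad/s (velocity of joint lid below -2.5 rad/s).
It fails at once if an egg already in the box is moved by more than 15 mm, or the jam jar or the funnel by more than 20 mm (distance of any of egg_c, egg_d from where it was at the start of the episode above 0.015 m or distance of any of jar, funnel from where it was at the start of the episode above 0.02 m).
It also fails if it takes over 66 s, if anything falls off the work surface, if the arm or the gripper's body presses on something with over 40 N, if the wrist force passes 120 N, or if a joint passes its speed limit or range.

ROBOT

A 7-joint arm with a two-finger parallel gripper is mounted at the origin on the work surface. World frame = base frame: x ahead of the robot, y to its left, z up, the work surface at z = 0. Lengths are in m, angles in rad, forces in N, time in s.
With the tool pointing down it reaches from about 0.4 to 0.85 m from the base axis. Payload 4.5 kg.
Tool frame: the origin (TCP) lies between the finger pads; the fingertips stand 14 mm ahead of it and the grasp point (between the pads) lies 5 mm behind it; x points along the fingers, z is the direction in which the jaws open and shut, and the axes are right-handed (so a half turn about x gives the same grasp; the last joint's range is limited). The gripper opens to 88 mm and grips with 3 to 60 N. Pads are 18 mm wide; open, the fingers measure 123 mm over their backs; the gripper's body (75 mm by 187 mm) begins 45 mm behind the grasp point.
Start: joints at [-1.176, 0.689, -0.195, 1.565, 0.157, 0.902, -0.215], TCP at [0.221, 0.585, 0.253] pointing down, gripper open.
Joint ranges: [-3.01, 3.01], [-0.46, 2.08], [-1.47, 1.51], [0.13, 2.56], [-1, 4.14], [0.04, 2.09], [-2.66, 2.66]. Speed limits (rad/s): [2.57, 2.57, 3.14, 3.14, 3.14, 3.14, 3.14].

INTERFACE

Orientations are given as a unit quaternion [x, y, z, w].
In Python, from plant import r, cams gives the robot as it stands.
- The arm moves only by the tool apply_moves, never from a script. Its arguments are lists of equal length, an entry for each row: "travel": the shift along the world's x, y, z in cm, a list of three; "roll": the turn about the world's z in degrees; "gripper": the finger opening in cm, from 0 to 8.81. In form: {"travel": [[x, y, z], ...], "roll": [roll, ...], "gripper": [gripper, ...]}. A call has exactly 8 rows; each row is the pose to reach, as a shift and turn from the pose commanded when the call began; what a row does not reach only later rows make up. A row lasts 1/12 s, in which the tool goes at most 41.7 mm and 7.16 degrees, less where a joint would pass 70% of its speed; a pose out of reach is approached as far as the arm can. A call with a gripper value outside its range is refused whole. The fingers move at their own pace and stop on an object; "newtons" is the grip in N (left out, the last holds). Time passes only in rows, so rows that repeat a pose let the fingers close, or fill a call up. It gives the time, the measured TCP pose, the force and the opening at its end, in the units of the state.
- r.get_state(): the state, without advancing time (a new reading comes with each control period).
- cams.snapshot(name): name is "side" or "top"; returns a dict with "image" (400x640x3 uint8, red, green, blue), "fx", "fy", "cx", "cy" (pixels), "R" (3x3) and "t" (3): a world point X has camera coordinates R X + t. Camera axes: x right, y down, z forward; pixel columns grow to the right and rows downward; lengths in m; the calibration is good to about 2 mm. A picture is of the moment at which its call begins. There is no depth.
- r.finish_job(): hands the job in, once; it reports no verdict.
The state is a dict: "clock": time; "q": joint angles; "qd": joint speeds; "joint_torque": joint torques, N m; "tool_pos": TCP position; "eef_rot": TCP orientation; "contact_force": force on the tool from outside, world axes, zero at the start; "moment": the same for the moment, N m; "opening": opening from 0.0 (shut) to 1.0 (fully open).
Only numpy, scipy, OpenCV 4.12 (cv2) and the standard library are available. Lean on these libraries where they do the work, as an engineer would, in place of code of your own. Each camera call takes 0.05 s, during which the arm holds its last target. There are 200 camera calls.

## Working session

There is one attempt and no reset: what is moved stays moved. The work goes in short steps, Python scripts to look and compute and a tool call to move; the robot and the scene stay as the last step left them, time stands still between calls to the robot, and variables do not carry over. Pictures are saved under pics/ and viewed, about 8 in all and at most 12, crops included, and the job is handed in when it is done.

Besides the shell and the picture viewer there is one more tool, called after "Call:" by a JSON object that holds its "method" and its "body". apply_moves: Moves the arm, as the interface text tells. Its arguments: {"type":"object","properties":{"travel":{"type":"array","items":{"type":"array","items":{"type":"number"}}},"roll":{"type":"array","items":{"type":"number"}},"gripper":{"type":"array","items":{"type":"number"}},"newtons":{"type":"number"}},"required":["travel","roll","gripper"]}

```bash
mkdir -p pics; cat > h.py <<'E'
import numpy as np, cv2
from plant import r, cams
def snap(n,f=None):
    s=cams.snapshot(n)
    if f: cv2.imwrite('pics/'+f,s['image'][:,:,::-1])
    return s
def ray(s,u,v,z):
    d=s['R'].T@np.array([(u-s['cx'])/s['fx'],(v-s['cy'])/s['fy'],1]); o=-s['R'].T@s['t']
    return o+d*(z-o[2])/d[2]
def proj(s,X):
    c=s['R']@np.array(X)+s['t']; return np.array([s['fx']*c[0]/c[2]+s['cx'],s['fy']*c[1]/c[2]+s['cy']])
E
python3 - <<'E'
from h import *
for n in('top','side'):
    s=snap(n,n+'0.png'); print(n,s['fx'],s['cx'],s['cy'],-s['R'].T@s['t'],s['R'].round(3).tolist())
print(r.get_state())
a=cv2.imread('pics/top0.png');b=cv2.imread('pics/side0.png')
E
```

```text
top 442.86382301802075 321.02752150476164 199.52580898433868 [4.47858993e-01 8.83510205e-04 1.13079384e+00] [[-0.011, -0.999, 0.034], [-0.998, 0.009, -0.058], [0.058, -0.035, -0.998]]
side 501.36755321248984 308.4570219148028 199.2214014121097 [0.43027534 0.99019101 1.0957073 ] [[-0.996, -0.092, 0.005], [-0.069, 0.707, -0.704], [0.062, -0.701, -0.71]]
{'clock': 0.1, 'q': array([-1.17624538,  0.6899263 , -0.19451769,  1.56625103,  0.1573367 ,
        0.90249608, -0.21509974]), 'qd': array([-8.62892595e-04, -1.58091057e-03, -9.00547190e-05, -1.74252083e-03,
        1.78124831e-03, -7.57769628e-04,  8.19073395e-04]), 'joint_torque': array([-3.55545904e-03, -5.28491271e+01, -1.27169330e+00, -1.53836846e+01,
       -5.25816903e-02,  1.92194442e-03,  5.70066550e-05]), 'tool_pos': array([0.22046469, 0.5842352 , 0.25197089]), 'eef_rot': array([-0.40259873,  0.58202571,  0.4018359 ,  0.58110949]), 'contact_force': array([-0.74855609,  0.59427079,  0.51424845]), 'moment': array([-0.04671097,  0.05126774, -0.02027988]), 'opening': 1.0020702156802923}
```

View pics/top0.png

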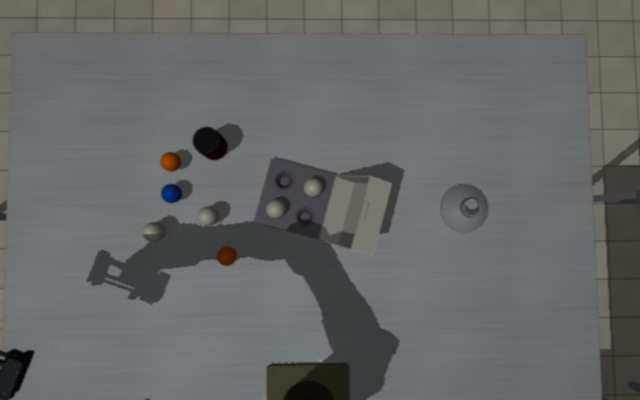

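View pics/side0.png

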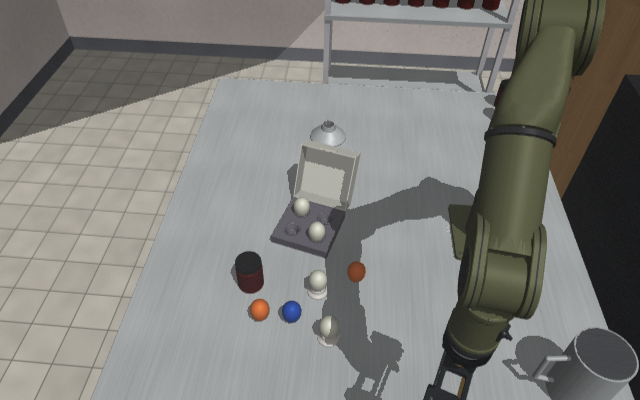

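The top view shows these egg-like things: cream (153,231) and (207,215), each in a white cup; orange (170,161) and (227,256); blue (171,193). The cream ones standing in the cups are the targets. The box holds eggs at about (314,187) and (275,208), and its empty pockets are at about (284,181) and (305,216). I'll confirm this in an enlarged crop.

```bash
python3 - <<'E'
import cv2,numpy as np
t=cv2.imread('pics/top0.png');s=cv2.imread('pics/side0.png')
a=cv2.resize(t[140:265,135:400],None,fx=3,fy=3,interpolation=cv2.INTER_CUBIC)
a=cv2.convertScaleAbs(a,alpha=1.5,beta=10)
cv2.imwrite('pics/c1.png',a)
b=cv2.resize(s[185:350,265:370],None,fx=3.6,fy=3.6,interpolation=cv2.INTER_CUBIC)
cv2.imwrite('pics/c2.png',cv2.convertScaleAbs(b,alpha=1.4,beta=10))
E
```

```text
(no output)
```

View pics/c1.png

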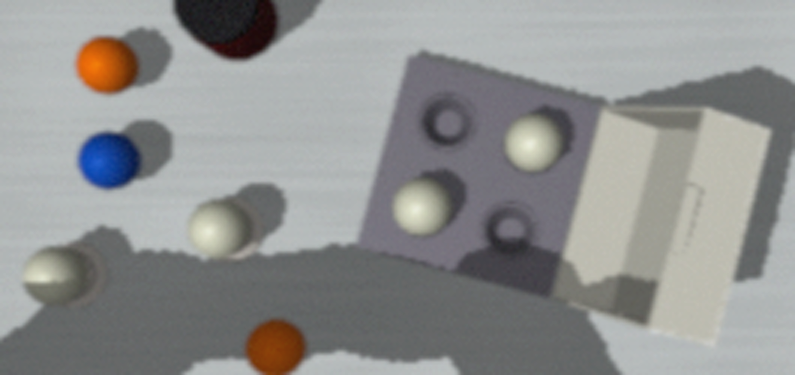

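View pics/c2.png

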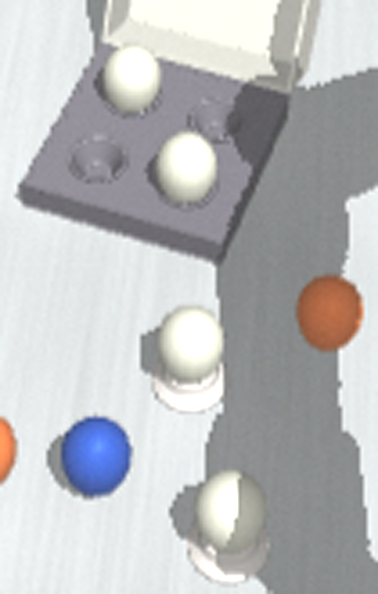

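The crops confirm it: the two cream eggs are in white cups, at top-crop (57,275) and (220,228). The empty pockets are at (446,122) and (510,230), and the lid leans back on the -y side. The lid edge is around crop (742,235).

```bash
python3 - <<'E'
from h import *
T=snap('top');S=snap('side')
from scipy.spatial.transform import Rotation as R
print('tool rot',R.from_quat(r.get_state()['eef_rot']).as_matrix().round(3).tolist())
c1=lambda x,y,z:ray(T,135+x/3,140+y/3,z)
c2=lambda x,y,z:ray(S,265+x/3.6,185+y/3.6,z)
for n,f,p in(('A top',c1,(57,275,.045)),('A side',c2,(231,512,.045)),('B top',c1,(220,228,.045)),('B side',c2,(190,342,.045)),
 ('C',c1,(534,142,.045)),('D',c1,(422,207,.045)),('Cs',c2,(132,78,.045)),('Ds',c2,(187,168,.045)),
 ('P1',c1,(446,122,.0265)),('P2',c1,(510,230,.0265)),('P1s',c2,(98,159,.0265)),('P2s',c2,(215,118,.0265)),
 ('bl',c1,(410,52,.026)),('bl2',c1,(360,243,.026)),('h1',c1,(605,103,.026)),('h2',c1,(555,297,.026)),('or2',c1,(276,348,.04)),('blue',c1,(108,160,.04)),('jar',c1,(215,5,.095))): print(n,f(*p).round(4))
# contour based egg centres (cream & bright)
for n,s in(('T',T),('S',S)):
    hsv=cv2.cvtColor(s['image'],cv2.COLOR_RGB2HSV)
    m=cv2.inRange(hsv,(20,18,60),(45,90,255))
    k,l,st,ce=cv2.connectedComponentsWithStats(m)
    for i in range(1,k):
        if 100<st[i,4]<1500: print(n,st[i],(st[i,:2]+st[i,2:4]/2),ray(s,*(st[i,:2]+st[i,2:4]/2-.5),.045).round(4))
E
```

```text
tool rot [[-0.0, -0.936, 0.353], [-0.001, 0.353, 0.936], [-1.0, -0.0, -0.001]]
A top [0.4367 0.3679 0.045 ]
A side [0.4337 0.3711 0.045 ]
B top [0.4732 0.2378 0.045 ]
B side [0.471  0.2391 0.045 ]
C [ 0.541  -0.0173  0.045 ]
D [0.4886 0.0745 0.045 ]
Cs [ 0.5381 -0.0144  0.045 ]
Ds [0.4862 0.0771 0.045 ]
P1 [0.5599 0.0555 0.0265]
P2 [0.4695 0.0031 0.0265]
P1s [0.5576 0.0584 0.0265]
P2s [0.469  0.0058 0.0265]
bl [0.6189 0.0852 0.026 ]
bl2 [0.46   0.1271 0.026 ]
h1 [ 0.5749 -0.0774  0.026 ]
h2 [ 0.4136 -0.0337  0.026 ]
or2 [0.3756 0.1935 0.04  ]
blue [0.5296 0.3296 0.04  ]
jar [0.6461 0.2314 0.095 ]
T [606 167  34  26 615] [623. 180.] [ 0.5544 -0.7981  0.045 ]
T [ 326  176   53   73 1220] [352.5 212.5] [ 0.4794 -0.1126  0.045 ]
T [304 178  18  19 265] [313.  187.5] [ 0.5419 -0.0161  0.045 ]
T [266 200  18  18 256] [275. 209.] [0.4899 0.0774 0.045 ]
T [607 204  33  36 830] [623.5 222. ] [ 0.4486 -0.7939  0.045 ]
T [198 207  19  20 269] [207.5 217. ] [0.472  0.2411 0.045 ]
T [  0 220   6 131 503] [  3.  285.5] [0.3146 0.7217 0.045 ]
T [143 223  17  18 226] [151.5 232. ] [0.4372 0.3751 0.0
[... 298 characters left out ...]
 [0.0718 0.0521 0.045 ]
S [522   0  12  44 242] [528.  22.] [-0.3692 -1.2805  0.045 ]
S [584   0  14  46 275] [591.  23.] [-0.654  -1.2996  0.045 ]
S [592   0  14  52 334] [599.  26.] [-0.6812 -1.2729  0.045 ]
S [492  72  20  20 160] [502.  82.] [-0.161  -0.7548  0.045 ]
S [294 197  15  19 203] [301.5 206.5] [ 0.5403 -0.0169  0.045 ]
S [465 213  18  90 517] [474. 258.] [0.0659 0.1276 0.045 ]
S [309 222  16  19 221] [317.  231.5] [0.4876 0.0748 0.045 ]
S [452 223  14  38 308] [459. 242.] [0.099  0.0755 0.045 ]
S [309 270  18  21 264] [318.  280.5] [0.4717 0.2391 0.045 ]
S [ 451  309   58   46 1027] [480. 332.] [0.0823 0.349  0.045 ]
S [319 316  20  23 269] [329.  327.5] [0.4353 0.3707 0.045 ]
```

The eggs are at A≈(0.435,0.370) and B≈(0.472,0.239). The box centre is ≈(0.5145,0.030) with a yaw of -15°. The empty pockets are pocket0 (0.469,0.004) and pocket3 (0.560,0.056). Plan: B goes to pocket0 with the jaws at 5° in the world frame, and A goes to pocket3 with the jaws at 30°. I'll approach B first.

Call:
{"method": "apply_moves", "body": {"travel": [[2,-2.7,0],[5,-6.8,0],[8,-10.9,-1],[11,-15,-2],[14,-19.1,-3],[17,-23.2,-4],[20,-27.3,-5],[22,-30,-5]], "roll": [-5,-12,-19,-26,-33,-40,-47,-54], "gripper": [8.8,8.8,8.8,8.8,8.8,8.8,8.8,8.8], "newtons": 14}}

```text
clock: 0.87
tool_pos: [0.4111, 0.3238, 0.2085]
eef_rot: [-0.093, 0.701, 0.092, 0.701]
contact_force: [0.5, -0.6, -0.1]
opening: 0.998
```

```bash
python3 - <<'E'
from h import *
from scipy.spatial.transform import Rotation as R
T=snap('top')
C=np.array([.5145,.030]);x=np.array([.966,-.259]);y=np.array([.259,.966])
for n,u,v,L,Z in(('rim',677,218,.166,0),('edge',742,235,.166,.06)):
  for th in np.arange(1.8,2.12,.05):
    yy=L*np.cos(th)-Z*np.sin(th);zz=L*np.sin(th)+Z*np.cos(th)
    P=[*(C+y*(yy-.083)),.027+zz]; print(n,round(th,2),proj(T,P).round(1),np.array([135+u/3,140+v/3]).round(1),np.round(P,3))
s=r.get_state();print(s['clock'],s['tool_pos'],R.from_quat(s['eef_rot']).as_matrix().round(3).tolist())
E
```

```text
rim 1.8 [346.8 208.3] [360.7 212.7] [ 0.483 -0.087  0.189]
rim 1.85 [350.4 209.3] [360.7 212.7] [ 0.481 -0.094  0.187]
rim 1.9 [353.8 210.2] [360.7 212.7] [ 0.479 -0.102  0.184]
rim 1.95 [357.2 211.2] [360.7 212.7] [ 0.477 -0.11   0.181]
rim 2.0 [360.4 212.1] [360.7 212.7] [ 0.475 -0.117  0.178]
rim 2.05 [363.5 213. ] [360.7 212.7] [ 0.473 -0.124  0.174]
rim 2.1 [366.5 213.9] [360.7 212.7] [ 0.471 -0.131  0.17 ]
edge 1.8 [372.3 215.3] [382.3 218.3] [ 0.468 -0.143  0.175]
edge 1.85 [375.2 216.1] [382.3 218.3] [ 0.466 -0.15   0.17 ]
edge 1.9 [377.9 217. ] [382.3 218.3] [ 0.464 -0.157  0.165]
edge 1.95 [380.5 217.8] [382.3 218.3] [ 0.463 -0.163  0.159]
edge 2.0 [382.8 218.6] [382.3 218.3] [ 0.461 -0.17   0.153]
edge 2.05 [385.  219.3] [382.3 218.3] [ 0.459 -0.176  0.147]
edge 2.1 [387. 220.] [382.3 218.3] [ 0.458 -0.181  0.14 ]
0.9167 [0.41716636 0.31409535 0.2079808 ] [[0.003, -0.241, 0.971], [-0.009, 0.971, 0.241], [-1.0, -0.009, 0.001]]
```

The lid angle is ≈2.0 rad. Next I move above B.

Call:
{"method": "apply_moves", "body": {"travel": [[2,-3,0],[3.5,-5,0],[4.5,-6.5,0],[5,-7,-1],[5,-7,-2],[5,-7,-3],[5,-7,-4],[5,-7,-4]], "roll": [-4,-8,-9,-9,-9,-9,-9,-9], "gripper": [8.8,8.8,8.8,8.8,8.8,8.8,8.8,8.8]}}

```text
clock: 1.58
tool_pos: [0.4582, 0.2566, 0.1665]
eef_rot: [-0.041, 0.708, 0.04, 0.704]
contact_force: [-0.0, 0.1, 0.4]
opening: 1.004
```

```bash
cat >> h.py <<'E'
from scipy.spatial.transform import Rotation as Rot
def st():
    s=r.get_state(); z=Rot.from_quat(s['eef_rot']).as_matrix()[:,2]
    print(round(s['clock'],2),s['tool_pos'].round(4),'jaw',round(np.degrees(np.arctan2(z[1],z[0])),1),'F',s['contact_force'].round(1),'open',round(float(s['opening']),3))
E
python3 - <<'E'
from h import *
s=snap('side')
hsv=cv2.cvtColor(s['image'],cv2.COLOR_RGB2HSV)
st()
cv2.imwrite('pics/s2.png',cv2.resize(s['image'][180:380,220:420,::-1],None,fx=3,fy=3,interpolation=cv2.INTER_CUBIC))
E
```

```text
1.63 [0.4588 0.2566 0.1674] jaw 6.5 F [-0.4 -0.  -0.3] open 0.997
```

View pics/s2.png

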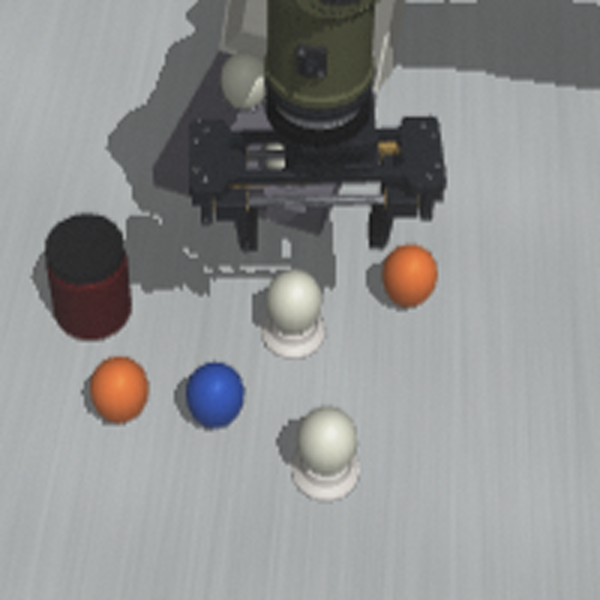

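The crop shows the gripper above B's cup (cream egg at crop (295,300)). The orange look-alike at (410,275) is clear of the fingers. Next: align and descend.

Call:
{"method": "apply_moves", "body": {"travel": [[0.7,-0.9,0],[1.3,-1.8,0],[1.3,-1.8,-2],[1.3,-1.8,-4],[1.3,-1.8,-6],[1.3,-1.8,-8],[1.3,-1.8,-8],[1.3,-1.8,-8]], "roll": [-1.5,-1.5,-1.5,-1.5,-1.5,-1.5,-1.5,-1.5], "gripper": [8.8,8.8,8.8,8.8,8.8,8.8,8.8,8.8]}}

```text
clock: 2.3
tool_pos: [0.474, 0.2365, 0.089]
eef_rot: [-0.03, 0.707, 0.029, 0.706]
contact_force: [-0.4, 0.0, -0.1]
opening: 1.0
```

```bash
python3 -c "
from h import *
st()"
```

```text
2.3 [0.474  0.2365 0.089 ] jaw 4.8 F [-0.4  0.  -0.1] open 1.0
```

Call:
{"method": "apply_moves", "body": {"travel": [[-0.2,0.3,-1],[-0.2,0.3,-2],[-0.2,0.3,-3.2],[-0.2,0.3,-4],[-0.2,0.3,-4.3],[-0.2,0.3,-4.3],[-0.2,0.3,-4.3],[-0.2,0.3,-4.3]], "roll": [0,0,0,0,0,0,0,0], "gripper": [8.8,8.8,8.8,8.8,8.8,7.5,6.5,5.8]}}

```text
clock: 2.97
tool_pos: [0.4718, 0.2406, 0.0463]
eef_rot: [-0.03, 0.706, 0.03, 0.707]
contact_force: [0.2, 0.1, 0.3]
opening: 0.794
```

Call:
{"method": "apply_moves", "body": {"travel": [[0,0,0],[0,0,0],[0,0,0],[0,0,0],[0,0,0],[0,0,0],[0,0,0],[0,0,0]], "roll": [0,0,0,0,0,0,0,0], "gripper": [5.4,5.1,4.9,4.7,4.5,4,4,4]}}

```text
clock: 3.63
tool_pos: [0.4721, 0.2408, 0.0463]
eef_rot: [-0.03, 0.706, 0.03, 0.707]
contact_force: [0.7, 0.6, 3.3]
opening: 0.538
```

```bash
python3 -c "
from h import *
st()
s=snap('side')
cv2.imwrite('pics/s3.png',cv2.resize(s['image'][210:350,250:390,::-1],None,fx=3,fy=3,interpolation=cv2.INTER_CUBIC))"
```

```text
3.63 [0.4721 0.2408 0.0463] jaw 4.8 F [0.7 0.6 3.3] open 0.538
```

View pics/s3.png

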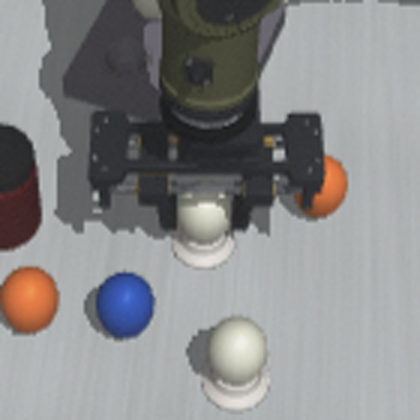

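View 6: the fingers are around egg B, opening 47 mm, cup at (205,245). Lifting.

Call:
{"method": "apply_moves", "body": {"travel": [[0,0,0.3],[0,0,0.8],[0,0,1.8],[0,0,3.2],[0,0,4.8],[0,0,6.4],[0,0,7.6],[0,0,8]], "roll": [0,0,0,0,0,0,0,0], "gripper": [4,4,4,4,4,4,4,4]}}

```text
clock: 4.35
tool_pos: [0.4721, 0.2409, 0.1283]
eef_rot: [-0.029, 0.706, 0.03, 0.707]
contact_force: [-0.3, 0.1, -0.7]
opening: 0.533
```

Call:
{"method": "apply_moves", "body": {"travel": [[0,-0.5,0.5],[0,-1.8,1],[0,-4,1],[0,-6.8,1],[-0.1,-9.6,1],[-0.1,-12.4,1],[-0.1,-14.6,1],[-0.1,-15.6,1]], "roll": [0,0,0,0,0,0,0,0], "gripper": [4,4,4,4,4,4,4,4]}}

```text
clock: 5.02
tool_pos: [0.4694, 0.0793, 0.1358]
eef_rot: [-0.029, 0.707, 0.027, 0.706]
contact_force: [-0.5, -0.1, -0.9]
opening: 0.531
```

```bash
python3 -c "
from h import *
st()
s=snap('side')
cv2.imwrite('pics/s4.png',cv2.resize(s['image'][130:330,230:430,::-1],None,fx=3,fy=3,interpolation=cv2.INTER_CUBIC))"
```

```text
5.02 [0.4694 0.0793 0.1358] jaw 4.5 F [-0.5 -0.1 -0.9] open 0.531
```

View pics/s4.png

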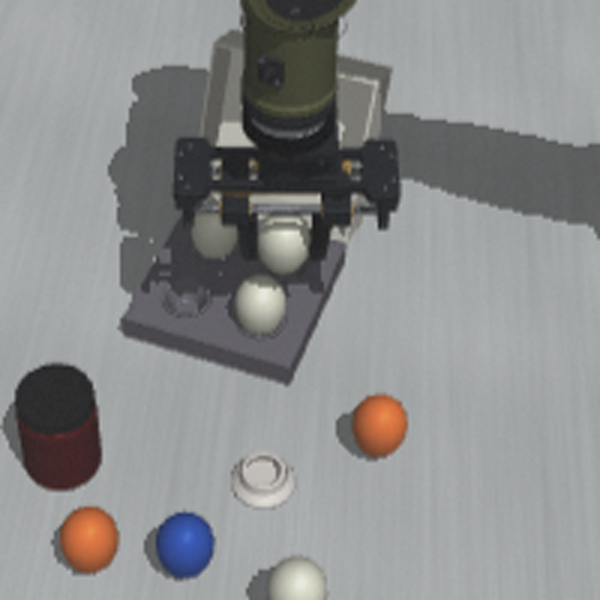

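View 7: egg B hangs upright at crop (284,245), cup B is empty at (263,480), and the pocket0 area ahead is clear. Moving over pocket0 and lowering.

Call:
{"method": "apply_moves", "body": {"travel": [[0,-0.8,0],[0,-2.5,0],[0,-4.5,0],[0,-6.3,0],[0,-7.3,0],[0,-7.4,0],[0,-7.4,0],[0,-7.4,0]], "roll": [0,0,0,0,0,0,0,0], "gripper": [4,4,4,4,4,4,4,4]}}

```text
clock: 5.73
tool_pos: [0.4708, 0.0123, 0.136]
eef_rot: [-0.03, 0.706, 0.031, 0.707]
contact_force: [0.2, 0.8, -1.0]
opening: 0.538
```

```bash
python3 -c "
from h import *
st()
s=snap('side')
hsv=cv2.cvtColor(s['image'],cv2.COLOR_RGB2HSV)
print(proj(s,[.469,.004,.1]),proj(s,[.469,.004,.135]))
cv2.imwrite('pics/s5.png',cv2.resize(s['image'][150:260,260:370,::-1],None,fx=5,fy=5,interpolation=cv2.INTER_CUBIC))"
```

```text
5.73 [0.4708 0.0123 0.136 ] jaw 5.0 F [ 0.2  0.8 -1. ] open 0.538
[325.49259123 199.47657527] [325.85820576 190.50823558]
```

View pics/s5.png

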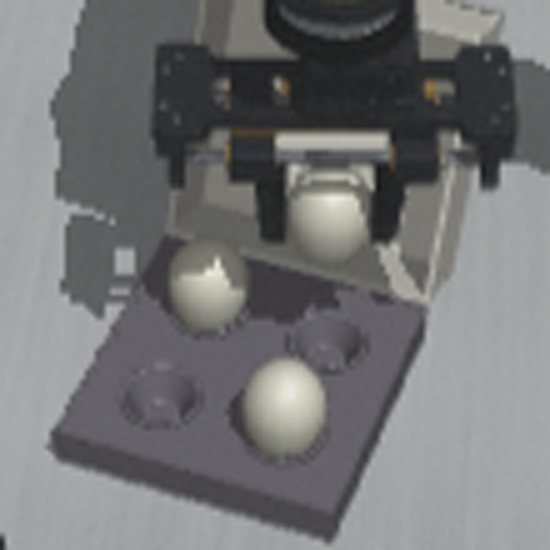

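View 8: egg B is above pocket0 (pocket at crop (330,340), egg at (328,215)), still about 7 mm short in y. Correcting that and lowering.

Call:
{"method": "apply_moves", "body": {"travel": [[-0.1,-0.5,0],[-0.1,-0.7,-0.6],[-0.1,-0.7,-2],[-0.1,-0.7,-3.5],[-0.1,-0.7,-5],[-0.1,-0.7,-6],[-0.1,-0.7,-6.5],[-0.1,-0.7,-6.5]], "roll": [0,0,0,0,0,0,0,0], "gripper": [4,4,4,4,4,4,4,4]}}

```text
clock: 6.45
tool_pos: [0.469, 0.0037, 0.07]
eef_rot: [-0.03, 0.707, 0.03, 0.706]
contact_force: [1.0, -0.5, -0.7]
opening: 0.533
```

Call:
{"method": "apply_moves", "body": {"travel": [[0,0,0],[0,0,-0.4],[0,0,-0.8],[0,0,-1.2],[0,0,-1.5],[0,0,-1.8],[0,0,-2],[0,0,-2]], "roll": [0,0,0,0,0,0,0,0], "gripper": [4,4,4,4,4,4,4,4]}}

```text
clock: 7.12
tool_pos: [0.4694, 0.0036, 0.0506]
eef_rot: [-0.03, 0.707, 0.03, 0.706]
contact_force: [-0.5, 0.7, -0.6]
opening: 0.533
```

Weight (about 0.8 N) is still on the gripper. I'll lower a little more, slowly.

Call:
{"method": "apply_moves", "body": {"travel": [[0,0,-0.05],[0,0,-0.1],[0,0,-0.15],[0,0,-0.2],[0,0,-0.25],[0,0,-0.3],[0,0,-0.3],[0,0,-0.3]], "roll": [0,0,0,0,0,0,0,0], "gripper": [4,4,4,4,4,4,4,4]}}

```text
clock: 7.78
tool_pos: [0.4694, 0.0042, 0.0482]
eef_rot: [-0.03, 0.706, 0.03, 0.706]
contact_force: [-1.3, 3.3, 4.3]
opening: 0.533
```

Gentle contact (about 5 N). Opening slowly.

Call:
{"method": "apply_moves", "body": {"travel": [[0,0.1,0],[0,0.1,0],[0,0.1,0],[0,0.1,0],[0,0.1,0],[0,0.1,0],[0,0.1,0],[0,0.1,0]], "roll": [0,0,0,0,0,0,0,0], "gripper": [4.7,4.75,4.8,4.9,5,5.1,5.2,5.2]}}

```text
clock: 8.45
tool_pos: [0.4697, 0.0045, 0.048]
eef_rot: [-0.03, 0.706, 0.03, 0.707]
contact_force: [-0.0, -0.1, 0.1]
opening: 0.588
```

```bash
python3 -c "
from h import *
st()"
```

```text
8.45 [0.4697 0.0045 0.048 ] jaw 4.8 F [-0.  -0.1  0.1] open 0.588
```

Released with zero force. Rising straight up, then over to egg A.

Call:
{"method": "apply_moves", "body": {"travel": [[0,0,0.2],[0,0,0.6],[0,0,1.4],[0,0,2.6],[0,0,4.2],[0,0,6],[0,0,8],[0,0,10]], "roll": [0,0,0,0,0,0,0,0], "gripper": [5.4,5.4,5.4,5.4,5.4,5.4,5.4,5.4]}}

```text
clock: 9.12
tool_pos: [0.4693, 0.0046, 0.1496]
eef_rot: [-0.03, 0.706, 0.03, 0.706]
contact_force: [1.4, 0.3, 0.2]
opening: 0.609
```

Call:
{"method": "apply_moves", "body": {"travel": [[0,2,1],[-0.3,5.5,1],[-0.7,9.5,1],[-1.1,13.5,1],[-1.5,17.5,1],[-1.9,21.5,1],[-2.3,25,1],[-2.5,27,1]], "roll": [2,6,11,16,21,25,25,25], "gripper": [6,7,8,8.8,8.8,8.8,8.8,8.8]}}

```text
clock: 9.78
tool_pos: [0.4432, 0.2801, 0.159]
eef_rot: [-0.183, 0.682, 0.185, 0.683]
contact_force: [0.4, 0.1, 0.4]
opening: 0.997
```

Call:
{"method": "apply_moves", "body": {"travel": [[-0.3,2.5,0],[-0.6,5,0],[-0.9,7.5,0],[-0.9,8.7,0],[-0.9,8.7,-1],[-0.9,8.7,-2],[-0.9,8.7,-3],[-0.9,8.7,-3]], "roll": [0,0,0,0,0,0,0,0], "gripper": [8.8,8.8,8.8,8.8,8.8,8.8,8.8,8.8]}}

```text
clock: 10.45
tool_pos: [0.435, 0.358, 0.1255]
eef_rot: [-0.183, 0.685, 0.18, 0.682]
contact_force: [-0.3, -0.5, 0.1]
opening: 0.996
```

```bash
python3 -c "
from h import *
snap('top')
st()
for n in('top','side'):
  s=snap(n,n+'6.png')
  m=cv2.inRange(cv2.cvtColor(s['image'],cv2.COLOR_RGB2HSV),(20,18,60),(45,90,255))
  k,l,q,ce=cv2.connectedComponentsWithStats(m)
  for i in range(1,k):
    c=q[i,:2]+q[i,2:4]/2-.5
    if 100<q[i,4]<500 and 100<c[0]<400 and c[1]>150: print(n,q[i],ray(s,*c,.045).round(4))
a=cv2.imread('pics/side6.png')
cv2.imwrite('pics/s6.png',cv2.resize(a[150:350,220:420],None,fx=3,fy=3,interpolation=cv2.INTER_CUBIC))
"
```

```text
10.5 [0.4353 0.3587 0.1264] jaw 29.7 F [-0.4  0.4 -0.9] open 0.996
top [304 179  17  17 227] [ 0.5419 -0.0148  0.045 ]
top [266 200  19  18 251] [0.4899 0.0762 0.045 ]
top [295 208  18  18 234] [0.4696 0.0067 0.045 ]
top [146 223  16  18 186] [0.4371 0.3691 0.045 ]
side [309 223  25  18 153] [0.475  0.0754 0.045 ]
side [320 316  19  22 254] [0.4342 0.3692 0.045 ]
```

View pics/s6.png

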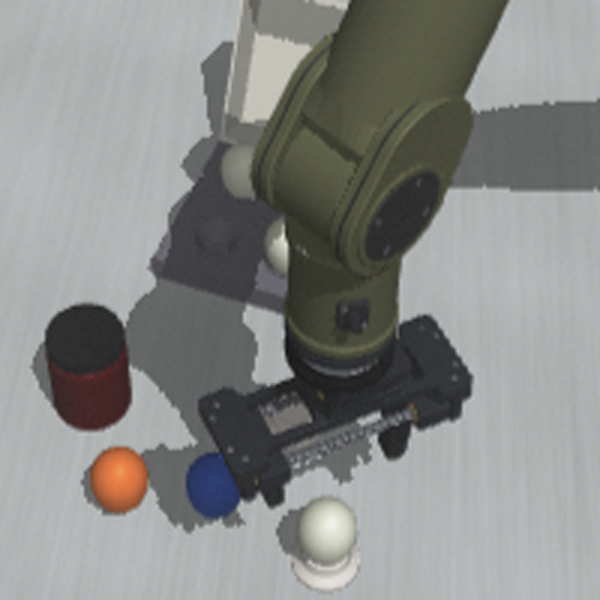

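View 9: the gripper is just short of A (crop (327,528)), and the blue look-alike at (213,487) is clear of the finger path. The top view puts B seated at (0.470,0.007). Going for A.

Call:
{"method": "apply_moves", "body": {"travel": [[0,0.5,0],[0,1,0],[0,1,-0.7],[0,1,-1.7],[0,1,-2.7],[0,1,-3.7],[0,1,-4],[0,1,-4]], "roll": [0,0,0,0,0,0,0,0], "gripper": [8.8,8.8,8.8,8.8,8.8,8.8,8.8,8.8]}}

```text
clock: 11.27
tool_pos: [0.4349, 0.3708, 0.0865]
eef_rot: [-0.183, 0.684, 0.181, 0.682]
contact_force: [0.8, -0.2, 0.8]
opening: 0.999
```

Call:
{"method": "apply_moves", "body": {"travel": [[0.1,-0.1,-1],[0.1,-0.1,-2],[0.1,-0.1,-3],[0.1,-0.1,-3.7],[0.1,-0.1,-4],[0.1,-0.1,-4],[0.1,-0.1,-4],[0.1,-0.1,-4]], "roll": [0,0,0,0,0,0,0,0], "gripper": [8.8,8.8,8.8,8.8,8.8,7.5,6.5,5.8]}}

```text
clock: 11.93
tool_pos: [0.4368, 0.3708, 0.0484]
eef_rot: [-0.182, 0.683, 0.182, 0.684]
contact_force: [0.6, 0.4, -0.7]
opening: 0.792
```

Call:
{"method": "apply_moves", "body": {"travel": [[0,0,0],[0,0,0],[0,0,0],[0,0,0],[0,0,0],[0,0,0],[0,0,0],[0,0,0]], "roll": [0,0,0,0,0,0,0,0], "gripper": [5.4,5.1,4.9,4.7,4.5,4,4,4]}}

```text
clock: 12.6
tool_pos: [0.4365, 0.3705, 0.0482]
eef_rot: [-0.182, 0.683, 0.182, 0.683]
contact_force: [-1.2, -1.6, 3.6]
opening: 0.533
```

Call:
{"method": "apply_moves", "body": {"travel": [[0,0,0.3],[0,0,0.8],[0,0,1.8],[0,0,3.2],[0,0,4.8],[0,0,6.4],[0,0,8],[0,0,9]], "roll": [0,0,0,0,0,0,0,0], "gripper": [4,4,4,4,4,4,4,4]}}

```text
clock: 13.27
tool_pos: [0.4373, 0.3711, 0.1404]
eef_rot: [-0.181, 0.682, 0.182, 0.684]
contact_force: [-0.4, -0.5, -0.1]
opening: 0.535
```

A is held (opening still 47 mm). Moving to pocket3.

Call:
{"method": "apply_moves", "body": {"travel": [[0.3,-0.8,0],[1,-2.5,0],[2,-5,0],[3.1,-8,0],[4.2,-11,0],[5.4,-14,0],[6.5,-17,0],[7.6,-20,0]], "roll": [0,0,0,0,0,0,0,0], "gripper": [4,4,4,4,4,4,4,4]}}

```text
clock: 13.93
tool_pos: [0.5126, 0.1681, 0.1375]
eef_rot: [-0.182, 0.684, 0.182, 0.683]
contact_force: [0.1, -0.4, -0.9]
opening: 0.535
```

Call:
{"method": "apply_moves", "body": {"travel": [[1.1,-2.7,0],[2.1,-5.4,0],[3,-7.8,0],[3.8,-9.8,0],[4.4,-11,0],[4.7,-11.4,0],[4.7,-11.4,0],[4.7,-11.4,0]], "roll": [0,0,0,0,0,0,0,0], "gripper": [4,4,4,4,4,4,4,4]}}

```text
clock: 14.6
tool_pos: [0.5591, 0.0573, 0.1377]
eef_rot: [-0.182, 0.683, 0.182, 0.683]
contact_force: [-1.1, -0.4, -2.2]
opening: 0.534
```

```bash
python3 -c "
from h import *
snap('top');snap('top')
st()
s=snap('side')
print(proj(s,[.5598,.0562,.01]),proj(s,[.5598,.0562,.1]))
cv2.imwrite('pics/s7.png',cv2.resize(s['image'][150:260,250:360,::-1],None,fx=5,fy=5,interpolation=cv2.INTER_CUBIC))"
```

```text
14.7 [0.5589 0.0583 0.1379] jaw 30.0 F [ 0.3  0.5 -0.7] open 0.535
[291.67094616 232.34428224] [291.03700896 210.71317508]
```

View pics/s7.png

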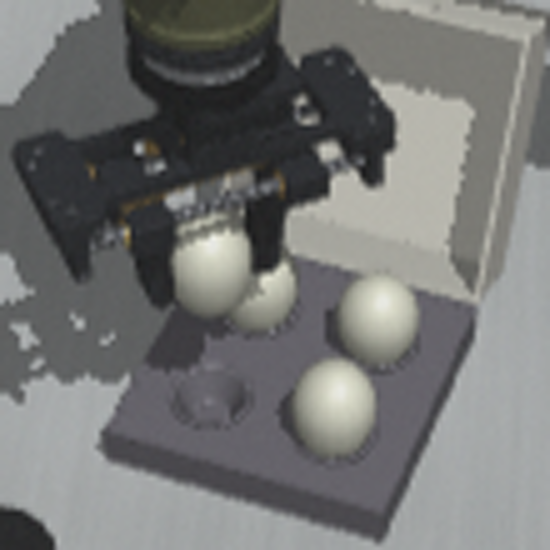

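View 10: egg B stands upright in pocket0, and egg A (212,265) is directly over pocket3 (212,397). Lowering.

Call:
{"method": "apply_moves", "body": {"travel": [[0,0,-0.4],[0,0,-1.4],[0,0,-2.8],[0,0,-4.2],[0,0,-5.5],[0,0,-6.4],[0,0,-6.8],[0,0,-6.8]], "roll": [0,0,0,0,0,0,0,0], "gripper": [4,4,4,4,4,4,4,4]}}

```text
clock: 15.42
tool_pos: [0.5588, 0.0568, 0.0688]
eef_rot: [-0.182, 0.684, 0.182, 0.683]
contact_force: [0.6, -0.3, -0.4]
opening: 0.535
```

Call:
{"method": "apply_moves", "body": {"travel": [[0,0,-0.3],[0,0,-0.7],[0,0,-1.1],[0,0,-1.4],[0,0,-1.6],[0,0,-1.8],[0,0,-1.8],[0,0,-1.8]], "roll": [0,0,0,0,0,0,0,0], "gripper": [4,4,4,4,4,4,4,4]}}

```text
clock: 16.08
tool_pos: [0.5596, 0.0566, 0.052]
eef_rot: [-0.182, 0.683, 0.182, 0.683]
contact_force: [-0.4, 1.0, -0.9]
opening: 0.535
```

Call:
{"method": "apply_moves", "body": {"travel": [[0,0,-0.05],[0,0,-0.1],[0,0,-0.15],[0,0,-0.2],[0,0,-0.25],[0,0,-0.3],[0,0,-0.3],[0,0,-0.3]], "roll": [0,0,0,0,0,0,0,0], "gripper": [4,4,4,4,4,4,4,4]}}

```text
clock: 16.75
tool_pos: [0.5596, 0.0566, 0.049]
eef_rot: [-0.182, 0.683, 0.182, 0.683]
contact_force: [0.1, 1.0, -1.3]
opening: 0.536
```

Call:
{"method": "apply_moves", "body": {"travel": [[0,0,-0.1],[0,0,-0.1],[0,0,-0.1],[0,0,-0.1],[0,0,-0.1],[0,0,-0.1],[0,0,-0.1],[0,0,-0.1]], "roll": [0,0,0,0,0,0,0,0], "gripper": [4,4,4.7,4.8,4.9,5,5.2,5.4]}}

```text
clock: 17.42
tool_pos: [0.5594, 0.0567, 0.048]
eef_rot: [-0.182, 0.683, 0.182, 0.683]
contact_force: [-0.6, -0.2, 0.2]
opening: 0.611
```

Call:
{"method": "apply_moves", "body": {"travel": [[0,0,0],[0,0,0.4],[0,0,1.2],[0,0,2.6],[0,0,4.4],[0,0,6.6],[0,0,9],[0,0,11]], "roll": [0,0,0,0,0,0,0,0], "gripper": [5.6,5.6,5.6,5.6,5.6,5.6,5.6,5.6]}}

```text
clock: 18.08
tool_pos: [0.5598, 0.0566, 0.1603]
eef_rot: [-0.182, 0.683, 0.182, 0.684]
contact_force: [-0.0, 0.5, -0.4]
opening: 0.633
```

```bash
python3 -c "
from h import *
st()
for th in (2.0,1.8,1.57,1.3,1.0,.7,.4,.2,0):
  for L in (.166,.135):
    y=np.array([.259,.966]);yy=L*np.cos(th)-.06*np.sin(th);zz=L*np.sin(th)+.06*np.cos(th)
    print(th,L,(np.array([.5145,.030])+y*(yy-.083)).round(3),round(.027+zz,3), 'bd',round(yy,3))
"
```

```text
18.08 [0.5598 0.0566 0.1603] jaw 29.8 F [-0.   0.5 -0.4] open 0.633
2.0 0.166 [ 0.461 -0.17 ] 0.153 bd -0.124
2.0 0.135 [ 0.464 -0.157] 0.125 bd -0.111
1.8 0.166 [ 0.468 -0.143] 0.175 bd -0.096
1.8 0.135 [ 0.47  -0.136] 0.145 bd -0.089
1.57 0.166 [ 0.477 -0.108] 0.193 bd -0.06
1.57 0.135 [ 0.477 -0.108] 0.162 bd -0.06
1.3 0.166 [ 0.49  -0.063] 0.203 bd -0.013
1.3 0.135 [ 0.487 -0.071] 0.173 bd -0.022
1.0 0.166 [ 0.503 -0.012] 0.199 bd 0.039
1.0 0.135 [ 0.499 -0.028] 0.173 bd 0.022
0.7 0.166 [0.516 0.035] 0.18 bd 0.088
0.7 0.135 [0.51  0.012] 0.16 bd 0.065
0.4 0.166 [0.527 0.075] 0.147 bd 0.13
0.4 0.135 [0.519 0.047] 0.135 bd 0.101
0.2 0.166 [0.532 0.095] 0.119 bd 0.151
0.2 0.135 [0.524 0.066] 0.113 bd 0.12
0 0.166 [0.536 0.11 ] 0.087 bd 0.166
0 0.135 [0.528 0.08 ] 0.087 bd 0.135
```

Both eggs are released. Rising and moving behind the lid with the gripper closed and the jaws parallel to the hinge.

Call:
{"method": "apply_moves", "body": {"travel": [[0,0,1.5],[0,0,3.5],[0,-1,5.5],[-1,-3.5,7],[-2.5,-6.5,8],[-4,-9.8,8],[-5.5,-13,8],[-7,-16.2,8]], "roll": [-4,-10,-16,-22,-28,-34,-40,-45], "gripper": [4.5,3,2,1,0,0,0,0]}}

```text
clock: 18.75
tool_pos: [0.4887, -0.1066, 0.2392]
eef_rot: [0.095, 0.7, -0.095, 0.701]
contact_force: [-0.1, -1.1, 0.7]
opening: 0.06
```

Call:
{"method": "apply_moves", "body": {"travel": [[-1.2,-3.2,0],[-2.3,-6.2,0],[-3.4,-8.8,0],[-4,-10.4,0],[-4,-10.4,0],[-4,-10.4,-1.5],[-4,-10.4,-3],[-4,-10.4,-3]], "roll": [0,0,0,0,0,0,0,0], "gripper": [0,0,0,0,0,0,0,0]}}

```text
clock: 19.42
tool_pos: [0.4489, -0.2076, 0.2067]
eef_rot: [0.093, 0.702, -0.092, 0.7]
contact_force: [0.2, -0.5, -0.4]
opening: 0.001
```

```bash
python3 -c "
from h import *
s=snap('top');
st()
s=snap('side')
m=cv2.inRange(cv2.cvtColor(s['image'],cv2.COLOR_RGB2HSV),(20,18,60),(45,90,255))
cv2.imwrite('pics/s8.png',cv2.resize(s['image'][110:270,250:400,::-1],None,fx=3.7,fy=3.7,interpolation=cv2.INTER_CUBIC))"
```

```text
19.47 [ 0.4493 -0.2079  0.2076] jaw -15.1 F [ 0.4 -0.7 -1.1] open 0.008
```

View pics/s8.png

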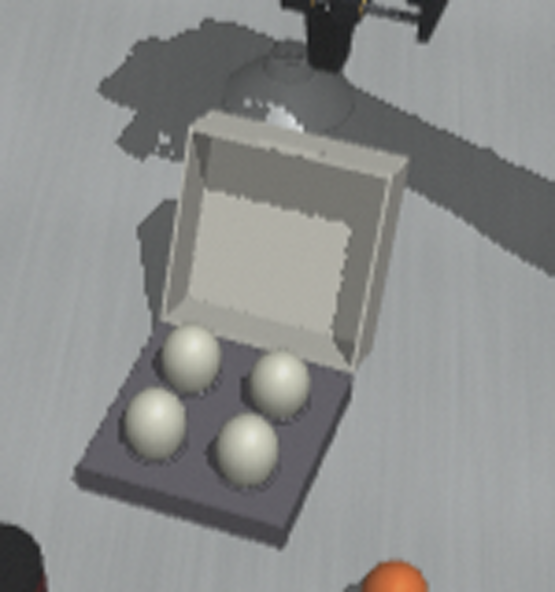

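View 11: all four eggs stand upright in the box, with the lid open and the gripper behind it. Dropping behind the edge and pushing.

Call:
{"method": "apply_moves", "body": {"travel": [[0,0,-1.5],[0,0,-3.5],[0,0,-5],[0,0,-5],[0.3,1,-5],[0.5,2,-5],[0.8,3,-5],[1,3.7,-5]], "roll": [0,0,0,0,0,0,0,0], "gripper": [0,0,0,0,0,0,0,0]}}

```text
clock: 20.18
tool_pos: [0.4606, -0.1724, 0.1595]
eef_rot: [0.092, 0.7, -0.094, 0.702]
contact_force: [-1.7, -7.1, 4.9]
opening: 0.007
```

```bash
python3 -c "
from h import *
st()"
```

```text
20.18 [ 0.4606 -0.1724  0.1595] jaw -15.1 F [-1.7 -7.1  4.9] open 0.007
```

The finger is pushing the lid at about 7 N. Continuing along the arc.

Call:
{"method": "apply_moves", "body": {"travel": [[0.2,0.7,0.1],[0.4,1.4,0.3],[0.6,2.1,0.6],[0.8,2.8,0.9],[1,3.5,1.2],[1.1,4.2,1.5],[1.3,4.9,1.8],[1.5,5.6,2.1]], "roll": [0,0,0,0,0,0,0,0], "gripper": [0,0,0,0,0,0,0,0]}}

```text
clock: 20.85
tool_pos: [0.4751, -0.1152, 0.1794]
eef_rot: [0.093, 0.701, -0.093, 0.701]
contact_force: [0.4, -2.1, 0.4]
opening: 0.004
```

Call:
{"method": "apply_moves", "body": {"travel": [[0.1,0.5,0.2],[0.3,1,0.4],[0.4,1.5,0.6],[0.5,2,0.8],[0.6,2.4,0.9],[0.8,2.9,1],[0.9,3.4,1.1],[1,3.9,1.1]], "roll": [0,0,0,0,0,0,0,0], "gripper": [0,0,0,0,0,0,0,0]}}

```text
clock: 21.52
tool_pos: [0.4845, -0.077, 0.1902]
eef_rot: [0.093, 0.701, -0.093, 0.701]
contact_force: [0.2, -1.3, 2.5]
opening: 0.006
```

```bash
python3 -c "
from h import *
st()"
```

```text
21.52 [ 0.4845 -0.077   0.1902] jaw -15.2 F [ 0.2 -1.3  2.5] open 0.006
```

Call:
{"method": "apply_moves", "body": {"travel": [[0.1,0.5,0.1],[0.3,1,0.2],[0.4,1.6,0.2],[0.5,2.1,0.3],[0.7,2.6,0.3],[0.8,3.2,0.2],[0.9,3.7,0.2],[1.1,4.2,0.1]], "roll": [0,0,0,0,0,0,0,0], "gripper": [0,0,0,0,0,0,0,0]}}

```text
clock: 22.18
tool_pos: [0.4956, -0.0347, 0.1911]
eef_rot: [0.093, 0.701, -0.093, 0.701]
contact_force: [-0.9, -2.3, 1.1]
opening: 0.005
```

Call:
{"method": "apply_moves", "body": {"travel": [[0.1,0.5,-0.1],[0.3,1,-0.2],[0.4,1.6,-0.3],[0.5,2.1,-0.5],[0.7,2.6,-0.7],[0.8,3.2,-0.9],[0.9,3.7,-1.1],[1.1,4.2,-1.4]], "roll": [0,0,0,0,0,0,0,0], "gripper": [0,0,0,0,0,0,0,0]}}

```text
clock: 22.85
tool_pos: [0.5067, 0.0073, 0.1769]
eef_rot: [0.093, 0.701, -0.093, 0.701]
contact_force: [-0.9, -0.6, 2.3]
opening: 0.006
```

```bash
python3 -c "
from h import *
st()"
```

```text
22.85 [0.5067 0.0073 0.1769] jaw -15.2 F [-0.9 -0.6  2.3] open 0.006
```

Call:
{"method": "apply_moves", "body": {"travel": [[0.1,0.5,-0.3],[0.3,1,-0.5],[0.4,1.5,-0.8],[0.5,2,-1.2],[0.7,2.4,-1.5],[0.8,2.9,-1.9],[0.9,3.3,-2.3],[1,3.7,-2.6]], "roll": [0,0,0,0,0,0,0,0], "gripper": [0,0,0,0,0,0,0,0]}}

```text
clock: 23.52
tool_pos: [0.5167, 0.0441, 0.1505]
eef_rot: [0.093, 0.701, -0.093, 0.701]
contact_force: [-0.2, -0.7, 0.2]
opening: 0.004
```

Call:
{"method": "apply_moves", "body": {"travel": [[0.1,0.3,-0.3],[0.1,0.5,-0.6],[0.2,0.8,-0.9],[0.3,1,-1.2],[0.3,1.2,-1.5],[0.4,1.4,-1.8],[0.5,1.6,-2.1],[0.5,1.8,-2.3]], "roll": [0,0,0,0,0,0,0,0], "gripper": [0,0,0,0,0,0,0,0]}}

```text
clock: 24.18
tool_pos: [0.5216, 0.0617, 0.1277]
eef_rot: [0.093, 0.701, -0.093, 0.701]
contact_force: [-0.4, -0.5, 0.8]
opening: 0.004
```

Call:
{"method": "apply_moves", "body": {"travel": [[0.1,0.2,-0.4],[0.1,0.4,-0.8],[0.2,0.6,-1.2],[0.2,0.8,-1.6],[0.3,1,-2],[0.3,1.2,-2.2],[0.3,1.2,-2.4],[0.3,1.2,-2.4]], "roll": [0,0,0,0,0,0,0,0], "gripper": [0,0,0,0,0,0,0,0]}}

```text
clock: 24.85
tool_pos: [0.5244, 0.0738, 0.1036]
eef_rot: [0.093, 0.701, -0.093, 0.701]
contact_force: [0.8, -0.1, 0.5]
opening: 0.007
```

```bash
python3 -c "
from h import *
st()"
```

```text
24.85 [0.5244 0.0738 0.1036] jaw -15.2 F [ 0.8 -0.1  0.5] open 0.007
```

Call:
{"method": "apply_moves", "body": {"travel": [[0,0,-0.1],[0,0,-0.2],[0,0,-0.2],[0,0,-0.3],[0,0,-0.3],[0,0,-0.3],[0,0,-0.3],[0,0,-0.3]], "roll": [0,0,0,0,0,0,0,0], "gripper": [0,0,0,0,0,0,0,0]}}

```text
clock: 25.52
tool_pos: [0.5247, 0.0736, 0.1014]
eef_rot: [0.093, 0.701, -0.093, 0.701]
contact_force: [-1.1, 0.2, 6.1]
opening: 0.006
```

```bash
python3 -c "
from h import *
st()
s=snap('side')
cv2.imwrite('pics/s9.png',cv2.resize(s['image'][110:270,250:400,::-1],None,fx=3.7,fy=3.7,interpolation=cv2.INTER_CUBIC))"
```

```text
25.52 [0.5247 0.0736 0.1014] jaw -15.2 F [-1.1  0.2  6.1] open 0.006
```

Tip height is 87.4 mm, which matches the closed lid top (87 mm), and the force is rising to 6 N. One small extra press, then retreat.

Call:
{"method": "apply_moves", "body": {"travel": [[0,0,-0.1],[0,0,-0.2],[0,0,-0.3],[0,0,-0.3],[0,0,-0.3],[0,0,-0.3],[0,0,-0.3],[0,0,-0.3]], "roll": [0,0,0,0,0,0,0,0], "gripper": [0,0,0,0,0,0,0,0]}}

```text
clock: 26.23
tool_pos: [0.5248, 0.0736, 0.1011]
eef_rot: [0.094, 0.7, -0.093, 0.701]
contact_force: [-6.4, -0.1, 31.7]
opening: 0.006
```

Call:
{"method": "apply_moves", "body": {"travel": [[0,0,1],[0,0,3],[0,0,6],[0,0,9],[0,3,11],[0,7,12],[0,11,12],[0,15,12]], "roll": [0,0,0,0,0,0,0,0], "gripper": [0,0,0,0,0,0,0,0]}}

```text
clock: 26.9
tool_pos: [0.5249, 0.225, 0.2191]
eef_rot: [0.094, 0.7, -0.093, 0.701]
contact_force: [0.6, 0.4, -0.6]
opening: 0.007
```

Call:
{"method": "apply_moves", "body": {"travel": [[0,3,0],[0,6,0],[0,9,0],[0,12,0],[0,12,0],[0,12,0],[0,12,0],[0,12,0]], "roll": [0,0,0,0,0,0,0,0], "gripper": [0,0,0,0,0,0,0,0]}}

```text
clock: 27.57
tool_pos: [0.525, 0.3416, 0.2179]
eef_rot: [0.094, 0.701, -0.095, 0.701]
contact_force: [0.6, -0.4, 0.3]
opening: 0.007
```

```bash
python3 -c "
from h import *
st()
s=snap('top');S=snap('side')
a=cv2.resize(s['image'][110:270,220:380,::-1],None,fx=2.5,fy=2.5);b=cv2.resize(S['image'][110:270,230:390,::-1],None,fx=2.5,fy=2.5)
C=np.array([.5145,.030]);x=np.array([.966,-.259]);y=np.array([.259,.966])
for sx in(-1,1):
  for yy in(-.083,.083):
    P=[*(C+x*sx*.083+y*yy),.087]
    for im,c,o in((a,s,(220,110)),(b,S,(230,110))):
      p=(proj(c,P)-o)*2.5; cv2.circle(im,(int(p[0]),int(p[1])),3,(0,0,255),1)
cv2.imwrite('pics/f.png',np.hstack([a,b]))"
```

```text
27.57 [0.525  0.3416 0.2179] jaw -15.3 F [ 0.6 -0.4  0.3] open 0.007
```

View pics/f.png

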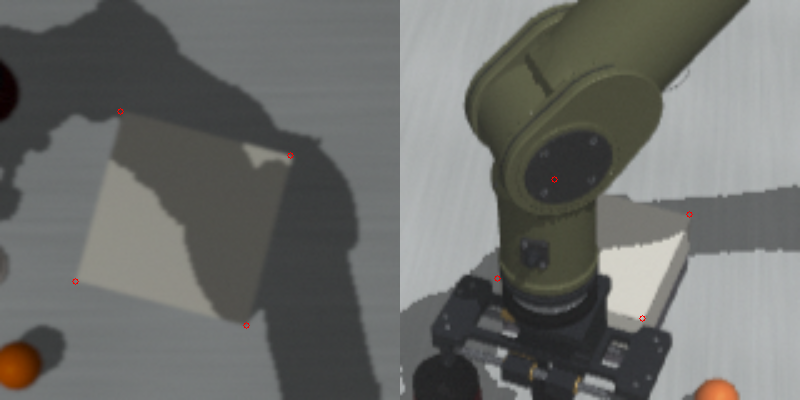

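View 12: the lid's corners land on the predicted closed-lid corners (top: (120,112), (290,155), (75,281), (246,325)). The arm is clear, so I'm handing in.

```bash
python3 -c "
from h import *
r.finish_job(); st()"
```

```text
the job is handed in; nothing more can be done
the job is handed in; nothing more can be done
```

Both cream duck eggs from the cups are in the box, and I handed the job in with the lid closed, at about 27.6 s on the robot's clock. No verdict was reported.

- **Eggs:** egg_b went into pocket0 and egg_a into pocket3, gripped at 14 N. Egg_b touched its pocket at about 5 N before release; egg_a was let go about 1 mm above its seat or less, with no contact felt beforehand. A picture taken before closing showed all four eggs upright in their pockets, with the lid still open.
- **Lid:** I pushed it shut along its arc at roughly 0.5 rad/s. At the end the fingertips stood at 87 mm, the height of a closed lid's top. In the last top picture the lid's four corners lined up with where a closed lid's should be.
- **Final press:** it reached about 32 N on the lid, more than I meant. That is under the 40 N limit for the arm and gripper body, and well under 120 N at the wrist.
- **Not checked:** the eggs can't be seen once the lid is shut. I didn't re-measure the jam jar or the funnel, but no unexpected contact force showed up on any move.

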